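# Clip the wooden paddle and hold the stamp on its mark

### The arm

A 6-joint arm with a two-finger parallel gripper is mounted at the origin on the work surface. World frame = base frame: x ahead of the robot, y to its left, z up, the work surface at z = 0. Lengths are in mm, angles in degrees, forces in N, time in s.
With the tool pointing down it reaches from about 350 to 850 mm from the base axis. Payload 8.1 kg.
Tool frame: the origin (TCP) lies between the finger pads; the fingertips stand 17 mm ahead of it and the grasp point (between the pads) lies 2 mm behind it; z points along the fingers, y is the line along which they close (so a half turn about z gives the same grasp; the last joint's range is limited). The gripper opens to 85 mm and grips with 20 to 120 N. Pads are 22 mm wide; open, the fingers measure 114 mm over their backs; the gripper's body (76 mm by 85 mm) begins 54 mm behind the grasp point. The pads swing forward as they close: fully open they stand 13 mm farther back than shut.
Start: joints at [60.768, 7.471, 85.268, -0, 87.261, -4.893], TCP at [247.263, 546.687, 248.292] pointing down, gripper open.
Joint ranges: [-169.43, 169.43], [-51.17, 129.36], [1.28, 143.12], [-76.62, 256.62], [0, 156.53], [-152.29, 152.29]. Speed limits (degrees/s): [136.94, 136.94, 159.86, 180, 180, 180].

### API

Orientations are given as [roll, pitch, yaw] about the fixed x, y, z axes, in that order (R = Rz(yaw) Ry(pitch) Rx(roll)).
In Python, from bench import sense, snapshot, hand_in, trace, place_of gives the robot as it stands.
- The arm moves only by the shell command python3 -m handwheel 'ROWS' [FORCE]. ROWS is JSON, a list of rows, each a list of 7 numbers: the opening, from -1 (shut) to 1 (fully open), then the shift along the tool's x, y, z in cm, then the turn, a rotation vector about the tool's x, y, z in rad. A call has 1 to 12 rows; each row shifts and turns the commanded pose from where the row before left it, along the tool's axes as they then stand; what a row does not reach is not made up. A row lasts 1/12 s, in which the tool goes at most 41.7 mm and 7.16 degrees, less where a joint would pass 70% of its speed; a pose out of reach is approached as far as the arm can. A call with a gripper value outside its range is refused whole. The fingers move at their own pace and stop on an object; FORCE is the grip in N (left out, the last holds). Time passes only in rows, so rows that do not move let the fingers close. It gives the time, the measured TCP pose, the force, the opening and the grip force at its end, in the units of the state.
- sense(): the state, without advancing time (a new reading comes with each control period).
- snapshot(name): name is "scene" or "top" or "wrist"; returns a dict with "image" (480x640x3 uint8, red, green, blue), "intrinsics" (3x3 intrinsics, pixels), "R" (3x3) and "t" (3): a world point X has camera coordinates R X + t. Camera axes: x right, y down, z forward; pixel columns grow to the right and rows downward; lengths in mm; the calibration is good to about 2 mm. A picture is of the moment at which its call begins. There is no depth.
- hand_in(): hands the job in; it is judged then, once.
Trained networks look in a picture, given as the dict that the camera call returned (one of the last four; its "shot" number tells which), for a name from the list of things; names that differ only in an ending like _2 or _b are one class to them, and where a whole thing is asked for, a point or a joint stands for the part that bears it (a point fixed in the world has none). Each returns a list of dicts, best first, with "conf" (0 to 1); they miss things now and then, are a little off and sometimes report something else, mostly with a low value. They report only what shows in the picture. A call takes as long as a camera call. They do not tell look-alikes from the thing itself.
- trace(picture, query): "pixels" (480x640 bool, what is visible of it).
- place_of(picture, query): "location" ([x, y, z] in mm, in world coordinates, good to about 4 mm: a listed point, or the origin of a listed thing).
The state is a dict: "time": time; "joint_pos": joint angles; "qd": joint speeds; "joint_efforts": joint torques, N m; "tool_pos": TCP position; "tcp_rot": TCP orientation; "ft_force": force on the tool from outside, world axes, zero at the start; "wrist_torque": the same for the moment, N m; "finger_gap": finger opening in mm; "grip_force": force on a finger pad.
Only numpy, scipy, OpenCV 4.12 (cv2) and the standard library are available. Lean on these libraries where they do the work, as an engineer would, in place of code of your own. Each camera call takes 0.05 s, during which the arm holds its last target. There are 200 camera calls.

### The job

Take the round wooden paddle from its rest and press its handle straight down past the sprung jaw until it sits fully home in the fork clip, with the disc lying flat and centred on the round platform and the dark dot on top. Then take the hand stamp from its stand and hold it upright with its foot centred on the dot, pressing gently so that the sprung foot is about half pressed in; do not touch the foot to the disc anywhere else, never press hard, and leave the paint box, cup, brush pot and paper plates alone. Finish while still holding the stamp pressed there.

Things in the scene. Friction and masses are not known exactly. Their poses are not given: they have to be found in the camera images.
- paddle: Wooden paddle, 50 g: disc 70 mm across, 10 mm thick, with a round handle 14 mm thick, undersides level. Origin: centre of the disc's underside; z up; the handle runs along -x, axis 7 mm above the underside, end 165 mm from the origin. Starts level on its rest, dot up, underside 30 mm above the table. Seated, its frame is the holder's raised by 40 mm.
- handle_mid (a point): Point on the axis of the paddle's handle at 75 mm from the disc's centre (paddle frame -75, 0, 7 mm): the bare length of handle between 35 and 115 mm is free for the fingers, both on the rest and in the holder. Axes as the paddle's.
- handle_clip (a point): Point on the axis of the paddle's handle at 125 mm from the disc's centre (paddle frame -125, 0, 7 mm): the part that goes into the fork clip. Axes as the paddle's.
- mark (a point): The dark dot, 6 mm across, on the disc's top face, a little off its centre (paddle frame 4, 8, 10 mm). z points up out of the face.
- rest: Fixed plywood rest: 6 mm base board 200 x 70 mm, two cross bars 20 mm wide with tops 30 mm above the table, one under the disc and one under the handle 140 mm from the disc's centre. Origin on the table, nearly under the disc's centre; the handle lies along -x (within 5 degrees).
- holder: Fixed metal holder: base plate 200 x 75 x 8 mm, a round platform 56 mm across with its top 40 mm above the table, and at 125 mm along -x a fork clip. Origin: on the table under the platform's centre; x from the fork to the platform. Between platform and fork there is only the base plate.
- fork (a point): Where the handle's axis lies when seated, in the middle of the fork clip, 47 mm above the table; axes as the holder's. Slot along x, 17 mm wide, 20 mm long, floor 40 mm above the table, open upwards. On the +y side a fixed prong flared outwards, 68 mm high; on the -y side a 49 mm prong and the sprung jaw: a rounded tooth over the slot at 57 mm height, flared lip up to 75 mm.
- jaw (a joint): Hinge of the sprung jaw (rad): 0 closed, grows as the tooth is pushed away from the slot (to -y); stops at 0.5. It opens about 0.05 to 0.1 to let the 14 mm handle past (some 5 to 15 N downwards on the handle) and snaps back shut over it.
- stamp: Hand stamp, 90 g: square dark wooden handle 24 x 24 x 65 mm (knob on top up to 78 mm), under it a brass nose 20 mm thick, 14 mm long, under that a sprung rubber foot 14 mm thick, its face 28 mm under the handle when free. Origin: centre of the handle's lower end; z up; handle faces square to x and y. Starts upright in its stand, origin 45 mm above the table.
- foot_tip (a point): Centre of the lower face of the stamp's rubber foot (28 mm below the stamp's origin when free). z as the stamp's.
- foot (a joint): How far the stamp's sprung foot is pushed in (m): 0 free, 0.012 fully in. Spring: about 1 N at the start of the travel, 4 N at half (0.006), 7 N fully in.
- stand: Wooden block 75 x 75 x 45 mm, fixed, with a 23 mm upright hole through its centre in which the stamp's nose sits. Origin: centre of its underside on the table.
- paintbox: Bystander: shallow white box 110 x 240 x 22 mm with six paint tubes. Origin: centre of its underside.
- cup: Bystander: clear plastic cup, 72 mm across and 90 mm tall, empty. Origin: centre of its underside.
- brushpot: Bystander: white pot 90 mm across and 110 mm tall with brushes standing up to 210 mm. Origin: centre of its underside.
- plates: Bystander: stack of three white paper plates, about 150 x 210 mm and 20 mm high. Origin: centre of its underside.
Not all that is in view belongs to the job. Several things have the shape of the paddle; the one meant has the colours described above. There is more than one size of the stamp; the one meant has the size given above.

How it is judged (in metres and radians):
On the way, in this order (a step that is already met when the one before it is completed fails the run):
1. the handle, coming down into the fork, pushes the sprung jaw aside (value of joint jaw above 0.03 rad and z of handle_clip in the frame of holder between 0.052 and 0.08 m and y of handle_clip in the frame of holder between -0.012 and 0.012 m).
2. the paddle sits home in the fork clip with the jaw shut over it and the disc on the platform (z of paddle in the frame of holder between 0.037 and 0.044 m and x of paddle in the frame of holder between -0.012 and 0.012 m and y of paddle in the frame of holder between -0.008 and 0.008 m and z of handle_clip in the frame of holder between 0.043 and 0.051 m and y of handle_clip in the frame of holder between -0.004 and 0.004 m and angle between the x axis of paddle and the x axis of holder, either way round below 0.1 rad and angle between paddle's own z axis and vertical below 0.06 rad and value of joint jaw below 0.04 rad), for 0.2 s.
At the end, for the whole second after the job is handed in: Paddle home: disc within 12 mm along, 8 mm across; handle within 4 mm of the slot middle; in line 0.1 rad, level 0.06 rad, jaw below 0.04 rad. Stamp held only by the fingers, at rest, upright within 0.12 rad, foot within 5 mm of the dot, pressing 2 to 6 N (foot in 1.5 to 10.5 mm) (all of step 2 and horizontal distance between foot_tip and mark below 0.005 m and angle between stamp's own z axis and vertical below 0.12 rad and contact force between stamp and paddle between 2 and 6 N and value of joint foot between 0.0015 and 0.0105 m and contact force between stamp and the fingers above 1 N and contact force between stamp and holder below 0.3 N and linear speed of each of stamp, paddle below 0.01 m/s); the arm keeps its last pose, push and grip.
It fails at once if the stamp is pressed hard on the paddle (over 12 N) (contact force between stamp and paddle above 12 N).
It fails at once if the stamp touches the paddle more than 12 mm off the dot (contact force between stamp and paddle above 0.3 N and horizontal distance between foot_tip and mark above 0.012 m).
It fails at once if the paint box, cup, brush pot or paper plates are disturbed (moved over 20 mm) (distance of any of paintbox, cup, brushpot, plates from where it was at the start of the episode above 0.02 m).
It also fails if it takes over 70 s, if anything falls off the work surface, if the arm or the gripper's body presses on something with over 40 N, if the wrist force passes 120 N, or if a joint passes its speed limit or range.

## Working session

There is one attempt and no reset: what is moved stays moved. The work goes in short steps, Python scripts to look and compute and a shell command to move; the robot and the scene stay as the last step left them, time stands still between calls to the robot, and variables do not carry over. Pictures are saved under pics/ and viewed, at most 14 in all, crops included, and the job is handed in when it is done.

```bash
mkdir -p pics; ls; cat > h.py <<'E'
import cv2,numpy as np
from bench import *
def save(p,n,box=None,s=1):
    im=p["image"][:,:,::-1]
    if box: im=im[box[1]:box[3],box[0]:box[2]]
    if s!=1: im=cv2.resize(im,None,fx=s,fy=s,interpolation=cv2.INTER_CUBIC)
    cv2.imwrite("pics/"+n,im)
def proj(p,X):
    c=p["R"]@np.array(X,float)+np.array(p["t"]); q=np.array(p["intrinsics"])@c; return q[:2]/q[2]
def ray(p,uv,z):
    K=np.array(p["intrinsics"]);R=np.array(p["R"]);t=np.array(p["t"])
    d=R.T@np.linalg.solve(K,[uv[0],uv[1],1]); o=-R.T@t
    return o+d*(z-o[2])/d[2]
E
python3 - <<'E'
from h import *
a=snapshot("top");b=snapshot("scene")
save(a,"top0.png");save(b,"scene0.png")
for n in ["paddle","mark","handle_mid","handle_clip","rest","holder","fork","stamp","stand","paintbox","cup","brushpot","plates"]:
    for nm,p in(("top",a),("scene",b)):
        print(n,nm,[(np.round(r["location"]).astype(int).tolist(),round(r["conf"],2),np.round(proj(p,r["location"])).astype(int).tolist()) for r in place_of(p,n)[:4]])
s=sense();print(s["tool_pos"],s["tcp_rot"],s["finger_gap"],s["time"])
E
```

```text
pics
paddle top [([579, 300, 29], 0.83, [203, 243]), ([373, 176, -2], 0.79, [256, 330]), ([414, 433, 1], 0.74, [148, 313])]
paddle scene [([576, 298, 34], 0.97, [435, 305]), ([415, 435, -1], 0.93, [534, 309]), ([368, 170, -2], 0.61, [443, 236])]
mark top [([374, 181, 8], 0.87, [253, 330]), ([584, 306, 42], 0.6, [200, 240])]
mark scene [([419, 425, 9], 0.98, [530, 305]), ([370, 181, 9], 0.95, [447, 235]), ([586, 303, 38], 0.64, [434, 308])]
handle_mid top [([501, 294, 44], 0.79, [204, 275]), ([782, 85, 4], 0.54, [295, 162])]
handle_mid scene [([459, 492, 6], 0.97, [548, 335]), ([296, 147, 7], 0.72, [454, 214]), ([506, 292, 39], 0.67, [454, 283])]
handle_clip top [([457, 290, 34], 0.79, [206, 294]), ([489, 533, 11], 0.75, [106, 281]), ([254, 132, 8], 0.64, [273, 381])]
handle_clip scene [([258, 126, 2], 0.91, [456, 204]), ([486, 533, 9], 0.81, [561, 355]), ([453, 284, 38], 0.66, [465, 268])]
rest top [([580, 302, 0], 0.83, [204, 244])]
rest scene [([582, 303, -2], 0.56, [433, 320])]
holder top [([613, 10, 1], 0.83, [325, 230])]
holder scene [([605, 10, -3], 0.75, [323, 254]), ([578, 29
[... 475 characters left out ...]
0.71, [465, 269]), ([756, -158, -1], 0.5, [223, 249]), ([584, 300, 39], 0.35, [434, 306])]
paintbox top [([782, 85, 4], 0.91, [294, 162])]
paintbox scene [([781, 89, -5], 0.64, [289, 317]), ([578, 294, 33], 0.16, [433, 305])]
cup top [([754, -156, 0], 0.58, [392, 174])]
cup scene [([759, -152, -2], 0.89, [223, 251])]
brushpot top [([697, 406, 1], 0.91, [163, 196])]
brushpot scene [([700, 410, -2], 0.68, [440, 388]), ([586, 301, 36], 0.59, [433, 308]), ([547, -281, 0], 0.57, [258, 183])]
plates top [([714, -355, 2], 0.73, [473, 190])]
plates scene [([715, -360, -1], 0.79, [185, 200])]
[247.29041726 546.7155709  248.30711957] [1.79995423e+02 1.09306333e-03 1.55659728e+02] 85.40315731556905 1.4
```

View pics/top0.png

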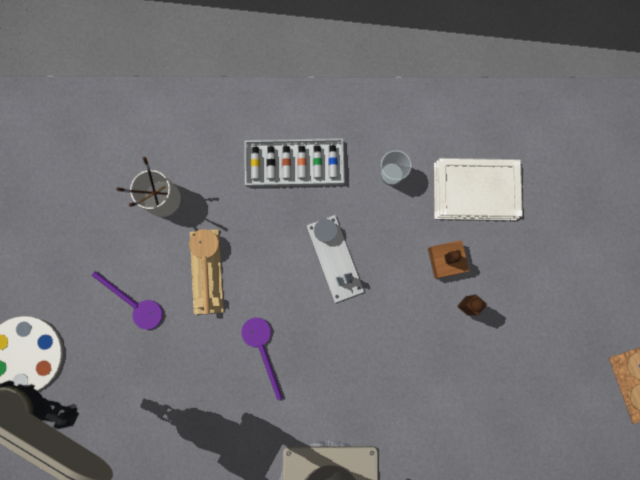

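View pics/scene0.png

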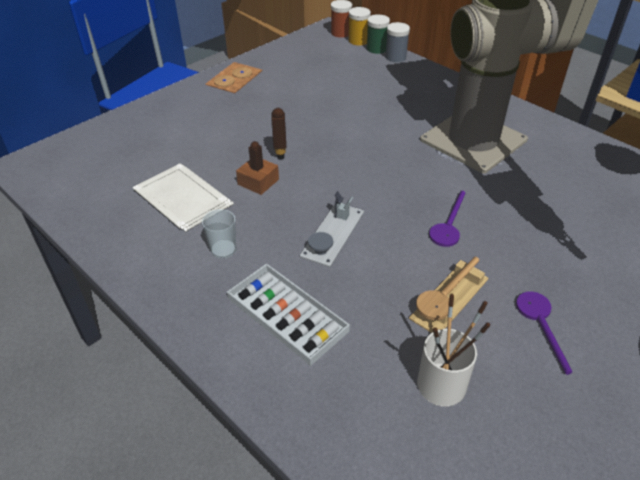

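Candidates for the paddle in the top view are the wooden disc on the rest at (204,243) and the two purple ones at (148,314) and (257,331). The wooden one fits by colour. For the stamp, there is one in the stand at (450,258) and a larger one standing free at (472,305). The one in the stand fits by size and place. I'll confirm both in a crop.

```bash
cat >> h.py <<'E'
def go(x,y,z,yaw=None):
    """shift in tool axes (cm) and tool-z turn (rad) to the target, tool pointing down"""
    from scipy.spatial.transform import Rotation as Ro
    s=sense(); R=Ro.from_euler("xyz",s["tcp_rot"],degrees=True)
    d=R.inv().apply(np.array([x,y,z])-s["tool_pos"])/10
    tv=None
    if yaw is not None: tv=(R.inv()*Ro.from_euler("xyz",[180,0,yaw],degrees=True)).as_rotvec().round(4)
    print("t",round(s["time"],2),"pos",np.round(s["tool_pos"],1),"rot",np.round(s["tcp_rot"],2),"shift cm",d.round(2),"rows",round(np.linalg.norm(d)/4.17,1),"turn",tv)
E
python3 - <<'E'
from h import *
b=snapshot("scene")["image"][:,:,::-1]
f=lambda x0,y0:cv2.resize(b[y0:y0+120,x0:x0+100],None,fx=4,fy=4,interpolation=cv2.INTER_CUBIC)
cv2.imwrite("pics/crop1.png",np.hstack([f(215,90),f(395,240)]))
go(490,292,210,185.6)
E
```

```text
t 1.45 pos [247.3 546.7 248.3] rot [-180.      0.    155.66] shift cm [-32.61 -13.2    3.83] rows 8.5 turn [-0.      0.     -0.5225]
```

View pics/crop1.png

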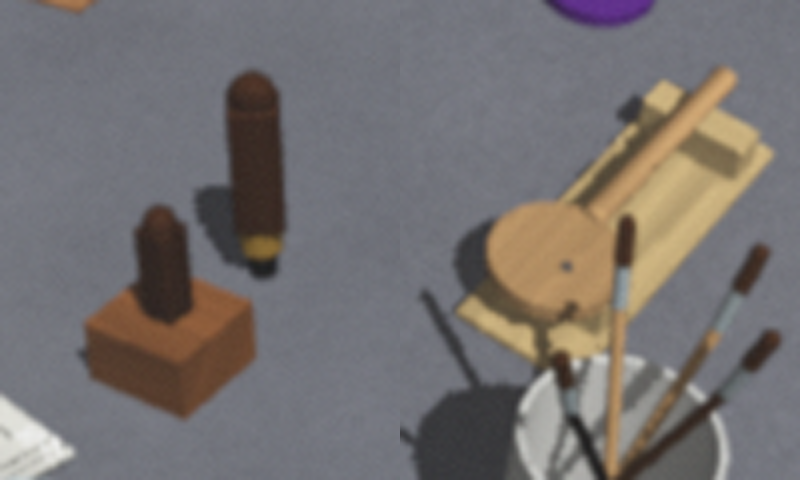

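The crop shows the wooden paddle with its dark dot at crop (566,265), lying on the rest. The smaller stamp stands in its stand at crop (165,265), and the oversized one stands free behind it. The choices are confirmed, so I'll move above the handle.

```bash
python3 -m handwheel '[[1,-3.62,-1.47,0.43,0,0,0],[1,-3.62,-1.47,0.43,0,0,0],[1,-3.62,-1.47,0.43,0,0,0],[1,-3.62,-1.47,0.43,0,0,0],[1,-3.62,-1.47,0.43,0,0,0],[1,-3.62,-1.47,0.43,0,0,0],[1,-3.62,-1.47,0.43,0,0,0],[1,-3.62,-1.47,0.43,0,0,0],[1,-3.62,-1.47,0.43,0,0,0],[1,0,0,0,0,0,-0.11],[1,0,0,0,0,0,-0.11],[1,0,0,0,0,0,-0.11]]'
python3 -m handwheel '[[1,0,0,0,0,0,-0.11],[1,0,0,0,0,0,-0.085],[1,0,0,0,0,0,0],[1,0,0,0,0,0,0]]'
python3 - <<'E'
from h import *
w=snapshot("wrist");a=snapshot("top")
save(w,"w1.png")
for p in (w,a):
  for n in ["paddle","mark","handle_mid","handle_clip"]:
    print(n,[(np.round(r["location"],1).tolist(),round(r["conf"],2)) for r in place_of(p,n)[:3]])
m=trace(w,"paddle")
print(len(m))
if m:
    v,u=np.nonzero(m[0]["pixels"]);P=np.array([ray(w,(x,y),37) for x,y in zip(u[::7],v[::7])])[:,:2]
    print(P.min(0),P.max(0));np.save("P.npy",P)
go(490,292,120,185.6)
E
```

```text
time: 2.45
tool_pos: [490.2, 290.8, 209.4]
tcp_rot: [-180.0, -0.0, 174.7]
ft_force: [-0.3, 0.6, -0.0]
finger_gap: 85.3
grip_force: 0.0
time: 2.78
tool_pos: [489.6, 291.8, 209.6]
tcp_rot: [-180.0, 0.0, -174.4]
ft_force: [-0.8, -0.2, -0.1]
finger_gap: 85.7
grip_force: 0.0
paddle [([413.2, 434.6, -0.8], 0.88), ([580.9, 296.4, 30.0], 0.69), ([368.3, 172.9, -1.5], 0.68)]
mark [([374.2, 182.2, 10.9], 0.83), ([413.0, 423.4, 11.6], 0.78), ([578.8, 306.3, 39.8], 0.66)]
handle_mid [([500.3, 291.4, 32.5], 0.93), ([461.2, 494.6, 6.8], 0.87)]
handle_clip [([488.2, 533.3, 7.7], 0.75), ([452.4, 288.3, 39.7], 0.7)]
paddle [([373.7, 173.3, -1.6], 0.89), ([410.1, 430.4, 2.2], 0.87), ([578.7, 297.6, 26.5], 0.63)]
mark [([371.1, 180.2, 8.7], 0.97), ([416.3, 423.8, 9.8], 0.95), ([586.1, 304.8, 42.6], 0.84)]
handle_mid [([303.3, 147.7, 4.4], 0.9), ([500.6, 293.0, 42.0], 0.88), ([577.4, 297.5, 29.6], 0.3)]
handle_clip [([456.6, 286.2, 34.2], 0.92), ([252.0, 127.6, 6.1], 0.92), ([698.0, 410.2, 3.7], 0.16)]
5
[330.88800379 151.89720355] [405.73884223 215.83362888]
t 3.33 pos [489.6 291.9 209.6] rot [-180.     -0.   -174.27] shift cm [-0.04  0.01  8.96] rows 2.1 turn [-0.     -0.      0.0022]
```

View pics/w1.png

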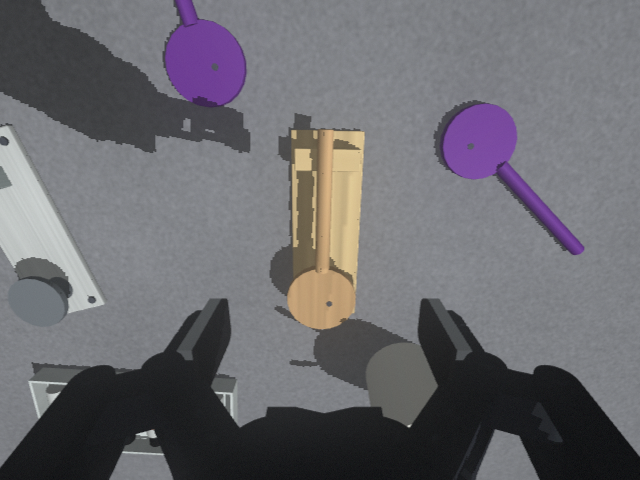

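The wrist view shows the wooden paddle with its handle end at (327,131), its disc centre at about (321,298) and its dot at (329,304). The fingers straddle the handle line.

```bash
python3 - <<'E'
from h import *
w=snapshot("wrist")
d=ray(w,(321,298),40)[:2]; e=ray(w,(327,133),40)[:2]; f=ray(w,(323,268),40)[:2]; k=ray(w,(329,304),40)[:2]
print(d,e,f,k,np.linalg.norm(d-e),np.degrees(np.arctan2(*(d-e)[::-1])))
x=(d-e)/np.linalg.norm(d-e)
g=d-98*x; print(g)
yaw=np.degrees(np.arctan2(x[1],x[0]))
go(g[0],g[1],35,180+yaw)
E
```

```text
[577.53897875 298.1680052 ] [417.66016746 287.72316113] [544.13543278 296.87746324] [583.6361311 306.9540849] 160.21962759862717 3.737807831099474
[479.74744258 291.7793078 ]
t 3.38 pos [489.6 291.9 209.6] rot [-180.      0.   -174.27] shift cm [ 0.98  0.09 17.46] rows 4.2 turn [-0.      0.      0.0348]
```

```bash
python3 -m handwheel '[[1,0.98,0.09,0,0,0,0.035],[1,0,0,4,0,0,0],[1,0,0,4,0,0,0],[1,0,0,4,0,0,0],[1,0,0,3.5,0,0,0],[1,0,0,1.96,0,0,0],[1,0,0,0,0,0,0],[-1,0,0,0,0,0,0],[-1,0,0,0,0,0,0],[-1,0,0,0,0,0,0],[-1,0,0,0,0,0,0],[-1,0,0,0,0,0,0]]' 100
python3 -m handwheel '[[-1,0,0,0,0,0,0],[-1,0,0,0,0,0,0],[-1,0,0,0,0,0,0],[-1,0,0,0,0,0,0],[-1,0,0,0,0,0,0],[-1,0,0,0,0,0,0]]'
python3 -m handwheel '[[-1,0,0,-2,0,0,0],[-1,0,0,-3,0,0,0],[-1,0,0,-3,0,0,0],[-1,0,0,-3,0,0,0],[-1,0,0,-1.5,0,0,0],[-1,0,0,0,0,0,0]]'
python3 - <<'E'
from h import *
w=snapshot("wrist");a=snapshot("top")
save(w,"w2.png")
print(proj(w,[0,0,0])*0)
for n in ["holder","fork"]:
    for p in(w,a): print(n,[(np.round(r["location"],1).tolist(),round(r["conf"],2)) for r in place_of(p,n)[:3]])
go(530,-20,160,200)
E
```

```text
time: 4.38
tool_pos: [481.0, 292.4, 36.9]
tcp_rot: [179.9, 0.2, -176.3]
ft_force: [-0.4, 0.9, -0.1]
finger_gap: 25.5
grip_force: 0.0
time: 4.88
tool_pos: [480.7, 292.2, 36.5]
tcp_rot: [180.0, 0.1, -176.3]
ft_force: [-1.1, -1.2, 6.1]
finger_gap: 11.1
grip_force: 97.6
time: 5.38
tool_pos: [482.4, 293.1, 165.6]
tcp_rot: [179.8, 0.5, -176.3]
ft_force: [0.9, -0.4, -0.1]
finger_gap: 10.7
grip_force: 97.5
[-0. -0.]
holder [([611.9, 6.0, 0.9], 0.9)]
holder [([608.5, 8.2, 2.2], 0.9), ([543.5, -281.6, -3.3], 0.36)]
fork []
fork [([577.7, 302.3, 0.3], 0.67), ([497.7, -33.9, 41.5], 0.55)]
t 5.68 pos [478.6 291.3 157.9] rot [-179.93   -0.18 -176.26] shift cm [ -3.1  -31.39  -0.18] rows 7.6 turn [-0.0008 -0.0033 -0.2838]
```

View pics/w2.png

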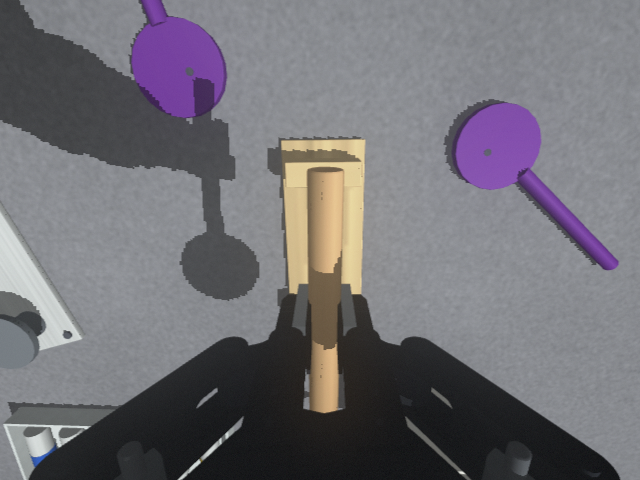

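The paddle is held between the fingers, with the handle end at (326,170). I'll move to where the wrist camera sees the fork.

```bash
python3 - <<'E'
from h import *
go(560,-5,200,200.4)
E
python3 -m handwheel '[[-1,-1.0,-2.95,-0.42,0,0,0],[-1,-1.0,-2.95,-0.42,0,0,0],[-1,-1.0,-2.95,-0.42,0,0,0],[-1,-1.0,-2.95,-0.42,0,0,0],[-1,-1.0,-2.95,-0.42,0,0,0],[-1,-1.0,-2.95,-0.42,0,0,0],[-1,-1.0,-2.95,-0.42,0,0,0],[-1,-1.0,-2.95,-0.42,0,0,0],[-1,-1.0,-2.95,-0.42,0,0,0],[-1,-1.0,-2.95,-0.42,0,0,0],[-1,0,0,0,0,0,-0.1],[-1,0,0,0,0,0,-0.1]]'
python3 -m handwheel '[[-1,0,0,0,0,0,-0.09],[-1,0,0,0,0,0,0],[-1,0,0,0,0,0,0],[-1,0,0,0,0,0,0]]'
python3 - <<'E'
from h import *
w=snapshot("wrist");a=snapshot("top");b=snapshot("scene")
save(w,"w3.png")
for n in ["holder","fork","handle_clip","paddle","mark"]:
    for p in(w,a,b): print(n,[(np.round(r["location"],1).tolist(),round(r["conf"],2)) for r in place_of(p,n)[:4]])
go(530,-20,160,200)
E
```

```text
t 5.68 pos [478.6 291.3 157.9] rot [-179.93   -0.18 -176.26] shift cm [ -6.18 -30.1   -4.19] rows 7.4 turn [-0.0008 -0.0033 -0.2908]
time: 6.68
tool_pos: [598.7, 1.8, 200.6]
tcp_rot: [180.0, -0.1, -164.7]
ft_force: [-0.0, 0.5, -0.3]
finger_gap: 10.8
grip_force: 97.8
time: 7.02
tool_pos: [598.3, 4.1, 201.1]
tcp_rot: [180.0, -0.1, -159.8]
ft_force: [-0.0, -0.0, -0.5]
finger_gap: 10.9
grip_force: 97.8
holder []
holder [([611.9, 9.5, 2.4], 0.79)]
holder [([610.8, 13.9, 0.6], 0.84)]
fork [([495.0, -33.5, 49.5], 0.93)]
fork [([498.3, -31.6, 42.7], 0.66)]
fork [([492.4, -34.8, 49.7], 0.92)]
handle_clip [([572.5, -6.0, 207.7], 0.72)]
handle_clip [([252.4, 131.4, 8.5], 0.85), ([488.8, 533.4, 10.0], 0.62), ([574.0, -6.3, 200.0], 0.41)]
handle_clip [([256.3, 127.1, 5.8], 0.93)]
paddle [([373.2, 172.4, -3.2], 0.83)]
paddle [([374.1, 176.9, -2.4], 0.85), ([414.9, 432.8, 1.5], 0.8)]
paddle [([414.9, 433.4, 0.7], 0.82), ([689.7, 37.6, 199.5], 0.8), ([370.4, 172.8, -1.4], 0.69)]
mark [([375.7, 183.2, 5.9], 0.55)]
mark [([375.6, 181.5, 7.0], 0.9), ([413.2, 424.5, 4.8], 0.66)]
mark [([694.6, 42.5, 204.4], 0.84), ([415.1, 425.1, 6.5], 0.61), ([370.2, 178.5, 9.5], 0.56), ([582.7, 303.6, -1.1], 0.39)]
t 7.92 pos [598.7   3.9 202. ] rot [ 180.     -0.   -159.65] shift cm [7.28 0.15 4.2 ] rows 2.0 turn [ 0.     -0.      0.0061]
```

View pics/w3.png

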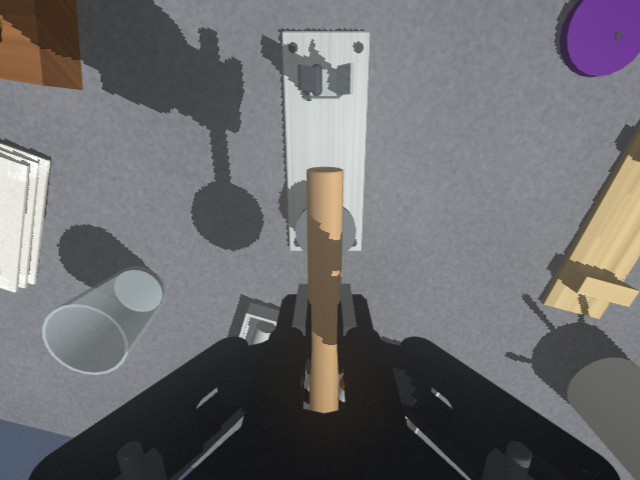

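The wrist view shows the holder plate with corners (283,31), (370,33), (361,250) and (289,249). The fork is at about (326,80), and the handle end at (326,170) is nearly in line with the fork.

```bash
python3 - <<'E'
from h import *
w=snapshot("wrist")
c=[ray(w,p,8)[:2] for p in [(283,31),(370,33),(361,250),(289,249)]]
print(np.round(c,1))
f=(c[0]+c[1])/2; d=(c[2]+c[3])/2; print("len",np.linalg.norm(d-f),"wid",np.linalg.norm(c[0]-c[1]),np.linalg.norm(c[2]-c[3]))
for q,r in((c[3],c[0]),(c[2],c[1]),(d,f)): print(np.degrees(np.arctan2(*(q-r)[::-1])))
print("platform",ray(w,(325.5,231),40), "fork prong tops?", ray(w,(310,80),60),ray(w,(344,80),60))
s=sense();z=s["tool_pos"][2]
print("handle end",[ray(w,(x,170),z+3)[:2] for x in(308,325.5,343)], "tool",s["tool_pos"])
for X in([495,-33,47],[611,9.5,40]): print(proj(w,X))
b=snapshot("scene"); i=b["image"][:,:,::-1]
u,v=proj(b,s["tool_pos"]).astype(int); print(u,v)
A=cv2.resize(i[v-50:v+70,u-50:u+50],None,fx=4,fy=4,interpolation=cv2.INTER_CUBIC)
j=w["image"][20:140,275:375,::-1]
cv2.imwrite("pics/c4.png",np.hstack([A,cv2.resize(j,None,fx=4,fy=4,interpolation=cv2.INTER_CUBIC)]))
E
```

```text
[[466.9 -81.4]
 [442.7 -12. ]
 [628.1  56.4]
 [653.1 -14.2]]
len 197.853279706557 wid 73.48733990535106 74.84063644375331
19.851847515397214
20.245048430320036
20.0482673115379
platform [611.25571831  10.51999935  40.        ] fork prong tops? [498.57138326 -43.79523948  60.        ] [489.84226703 -20.27159965  60.        ]
handle end [array([538.77591654, -24.19110301]), array([536.52793249, -18.13288872]), array([534.2799361 , -12.07464119])] tool [598.76258074   3.93959801 202.00279861]
[325.32680819  82.37016026]
[324.55511453 230.38621877]
322 179
```

View pics/c4.png

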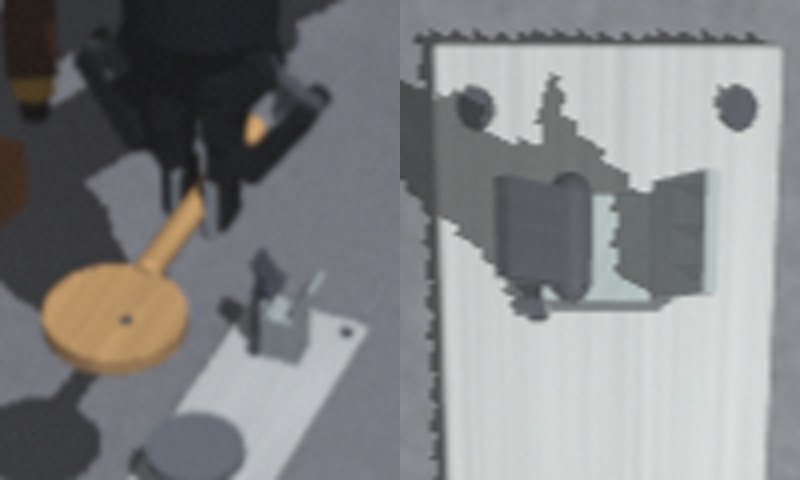

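The handle is held level with the dot up, gripped about 99 mm from the disc's centre. The slot lies between the jaw and the fixed prong, in line with the plate. Next I'll hover over the seat.

```bash
python3 - <<'E'
from h import *
go(518.2,-23.6,100,200.05)
E
python3 -m handwheel '[[-1,2.85,0,2,0,0,0.005],[-1,2.85,0,2,0,0,0],[-1,2.83,0.05,2,0,0,0],[-1,0,0,2,0,0,0],[-1,0,0,2,0,0,0],[-1,0,0,0,0,0,0],[-1,0,0,0,0,0,0],[-1,0,0,0,0,0,0]]'
python3 - <<'E'
from h import *
go(518.2,-23.6,46.5,200.05)
w=snapshot("wrist");b=snapshot("scene");a=snapshot("top")
for p in(w,a,b):
  for n in ["handle_clip","paddle","mark","fork"]:
    print(n,[(np.round(r["location"],1).tolist(),round(r["conf"],2)) for r in place_of(p,n)[:4]])
save(w,"w5.png",(220,40,430,300),2)
E
```

```text
t 8.02 pos [598.7   3.9 202. ] rot [ 180.     -0.   -159.65] shift cm [ 8.51  0.22 10.2 ] rows 3.2 turn [ 0.     -0.0001  0.0052]
time: 8.68
tool_pos: [519.5, -25.1, 103.4]
tcp_rot: [-180.0, 0.1, -159.9]
ft_force: [0.2, -0.2, -0.2]
finger_gap: 11.0
grip_force: 97.8
t 8.68 pos [519.5 -25.1 103.4] rot [-1.7996e+02  8.0000e-02 -1.5993e+02] shift cm [0.08 0.18 5.69] rows 1.4 turn [-0.0007  0.0013  0.0003]
handle_clip [([493.3, -36.4, 107.6], 0.8)]
paddle []
mark []
fork []
handle_clip [([494.9, -34.7, 104.6], 0.82), ([489.3, 532.1, 10.3], 0.75), ([252.3, 128.6, 5.9], 0.67)]
paddle [([413.9, 432.2, 2.0], 0.89), ([373.4, 174.3, 0.1], 0.83), ([610.6, 6.9, 96.2], 0.81)]
mark [([416.2, 421.3, 6.0], 0.85), ([374.0, 183.5, 6.8], 0.83), ([612.4, 15.7, 107.7], 0.71), ([497.0, -31.0, 42.4], 0.3)]
fork [([496.7, -31.3, 46.8], 0.84)]
handle_clip [([492.7, -35.8, 105.8], 0.97), ([256.3, 127.3, 6.0], 0.68), ([483.7, 533.6, 7.2], 0.66)]
paddle [([368.0, 173.9, -4.4], 0.85), ([612.1, 7.6, 98.5], 0.57), ([715.4, -355.1, -1.0], 0.33)]
mark [([370.7, 180.3, 12.4], 0.84), ([612.4, 12.8, 103.1], 0.61), ([416.5, 422.9, 6.8], 0.59)]
fork [([496.9, -32.4, 49.2], 0.72)]
```

View pics/w5.png

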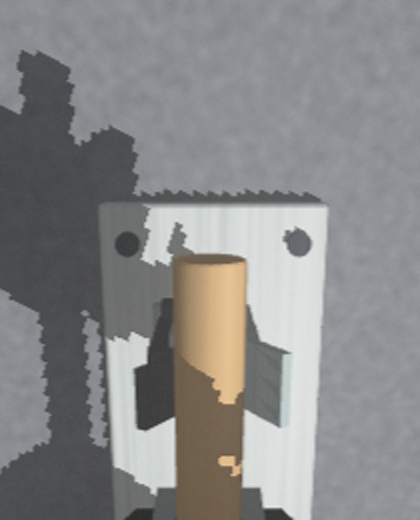

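The handle sits about 2 mm toward the jaw side of the slot's middle. I'll correct that and press down in small steps.

```bash
python3 -m handwheel '[[-1,0.05,0.2,0,0,0,0],[-1,0,0,1.2,0,0,0],[-1,0,0,1.2,0,0,0],[-1,0,0,0.4,0,0,0],[-1,0,0,0.4,0,0,0],[-1,0,0,0.4,0,0,0],[-1,0,0,0.4,0,0,0],[-1,0,0,0,0,0,0]]' 120
python3 -m handwheel '[[-1,0,0,0.3,0,0,0],[-1,0,0,0.3,0,0,0],[-1,0,0,0,0,0,0]]'
python3 -m handwheel '[[-1,0,0,0.3,0,0,0],[-1,0,0,0.3,0,0,0],[-1,0,0,0,0,0,0]]'
python3 -c "
from h import *
go(518.2,-23.6,46.5,200.05)"
```

```text
time: 10.1
tool_pos: [517.0, -23.0, 61.2]
tcp_rot: [180.0, -0.0, -159.9]
ft_force: [-1.2, 2.2, -0.9]
finger_gap: 10.1
grip_force: 117.8
time: 10.35
tool_pos: [517.1, -23.2, 55.4]
tcp_rot: [180.0, -0.0, -159.9]
ft_force: [0.4, 2.3, -1.6]
finger_gap: 10.4
grip_force: 117.7
time: 10.6
tool_pos: [516.9, -23.3, 49.2]
tcp_rot: [180.0, -0.1, -159.9]
ft_force: [-0.3, -0.4, -2.5]
finger_gap: 10.5
grip_force: 117.7
t 10.6 pos [516.9 -23.3  49.2] rot [ 1.7999e+02 -5.0000e-02 -1.5993e+02] shift cm [-0.11 -0.07  0.27] rows 0.1 turn [ 0.0002 -0.0009  0.0004]
```

```bash
python3 -m handwheel '[[-1,0,0,0.25,0,0,0],[-1,0,0,0.1,0,0,0],[-1,0,0,0,0,0,0],[-1,0,0,0,0,0,0]]'
python3 - <<'E'
from h import *
go(518.2,-23.6,46.5,200.05)
w=snapshot("wrist");b=snapshot("scene");a=snapshot("top")
for p in(w,a,b):
  for n in ["handle_clip","paddle","mark","fork"]:
    print(n,[(np.round(r["location"],1).tolist(),round(r["conf"],2)) for r in place_of(p,n)[:4]])
f=lambda i,x0,y0:cv2.resize(i[y0:y0+120,x0:x0+100,::-1],None,fx=4,fy=4,interpolation=cv2.INTER_CUBIC)
cv2.imwrite("pics/c6.png",np.hstack([f(b["image"],290,165),f(w["image"],275,80)]))
E
```

```text
time: 10.93
tool_pos: [517.6, -23.5, 46.7]
tcp_rot: [-180.0, 0.0, -159.9]
ft_force: [-0.7, -0.7, -0.7]
finger_gap: 10.3
grip_force: 118.3
t 10.93 pos [517.6 -23.5  46.7] rot [-1.7998e+02  2.0000e-02 -1.5994e+02] shift cm [-0.05 -0.03  0.02] rows 0.0 turn [-0.0004  0.0004  0.0002]
handle_clip [([487.5, -34.2, 51.2], 0.97)]
paddle []
mark []
fork [([494.2, -37.7, 48.6], 0.79)]
handle_clip [([488.5, 532.7, 8.6], 0.85), ([491.1, -33.5, 47.7], 0.72), ([251.7, 132.1, 7.4], 0.67), ([696.9, 405.9, 1.1], 0.58)]
paddle [([374.0, 173.8, -1.6], 0.94), ([410.2, 432.6, 4.2], 0.69), ([611.5, 10.3, 38.6], 0.57), ([756.8, -156.4, -0.2], 0.41)]
mark [([415.7, 420.0, 8.3], 0.89), ([375.4, 182.4, 7.6], 0.66), ([611.7, 18.3, 51.7], 0.63)]
fork [([498.6, -29.0, 43.3], 0.75)]
handle_clip [([258.0, 126.9, 3.3], 0.86), ([486.4, 531.0, 9.9], 0.82), ([613.2, 14.8, 51.9], 0.64), ([491.5, -35.9, 45.8], 0.63)]
paddle [([369.6, 172.7, 0.1], 0.84), ([607.7, 10.4, 42.5], 0.65), ([414.6, 433.7, -1.1], 0.59), ([758.4, -154.4, -1.9], 0.31)]
mark [([613.5, 15.3, 49.7], 0.96), ([369.8, 178.7, 10.9], 0.9), ([418.7, 425.9, 11.4], 0.72)]
fork [([494.7, -30.9, 50.0], 0.93)]
```

View pics/c6.png

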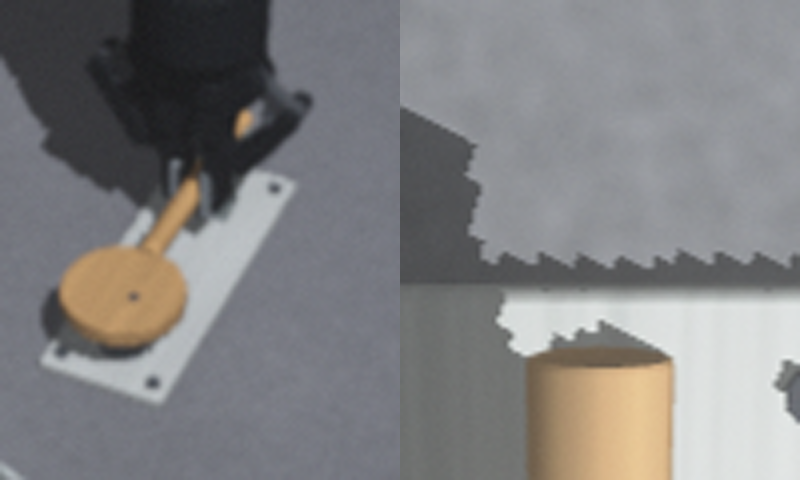

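The disc lies over the platform and the handle is down in the fork. I'll press until the force rises, then release and back off.

```bash
python3 -m handwheel '[[-1,0,0,0.15,0,0,0],[-1,0,0,0.1,0,0,0],[-1,0,0,0,0,0,0],[-1,0,0,0,0,0,0]]'
python3 -m handwheel '[[-1,0,0,0.1,0,0,0],[-1,0,0,0.1,0,0,0],[-1,0,0,0,0,0,0],[-1,0,0,0,0,0,0]]'
```

```text
time: 12.02
tool_pos: [517.7, -23.4, 46.3]
tcp_rot: [-180.0, -0.0, -159.9]
ft_force: [-11.9, 1.2, 25.3]
finger_gap: 10.4
grip_force: 121.3
time: 12.35
tool_pos: [517.8, -23.4, 46.1]
tcp_rot: [-180.0, -0.0, -159.9]
ft_force: [-22.8, 1.7, 45.8]
finger_gap: 10.3
grip_force: 123.7
```

It bottomed out firmly: the force rose to 46 N with no further travel. Releasing.

```bash
python3 -m handwheel '[[-1,0,0,-0.35,0,0,0],[-1,0,0,0,0,0,0],[-0.1,0,0,0,0,0,0],[-0.1,0,0,0,0,0,0],[-0.1,0,0,0,0,0,0],[-0.1,0,0,0,0,0,0],[-0.1,0,0,-1,0,0,0],[-0.1,0,0,-3,0,0,0],[-0.1,0,0,-4,0,0,0],[-0.1,0,0,-4,0,0,0],[-0.1,0,0,-4,0,0,0],[-0.1,0,0,-1,0,0,0]]' 40
python3 - <<'E'
from h import *
w=snapshot("wrist")
go(543.5,-283,230,180)
for n in ["stamp","stand"]: print(n,[(np.round(r["location"],1).tolist(),round(r["conf"],2)) for r in place_of(w,n)[:4]])
E
```

```text
time: 13.35
tool_pos: [520.5, -23.7, 224.1]
tcp_rot: [-179.7, 0.5, -159.9]
ft_force: [0.3, 0.0, 0.0]
finger_gap: 38.6
grip_force: 0.0
t 13.4 pos [520.7 -23.7 223.6] rot [-179.69    0.57 -159.93] shift cm [  6.75 -25.14  -0.57] rows 6.2 turn [-0.0036  0.0108  0.3503]
stamp [([542.9, -281.3, 5.8], 0.6)]
stand [([544.1, -280.9, 3.9], 0.71), ([758.1, -155.2, -5.4], 0.51)]
```

```bash
python3 -c "
from h import *
go(620,-255,235)"
python3 -m handwheel '[[1,-0.2,-3.6,-0.1,0,0,0],[1,-0.2,-3.6,-0.1,0,0,0],[1,-0.2,-3.6,-0.1,0,0,0],[1,-0.2,-3.6,-0.1,0,0,0],[1,-0.2,-3.6,-0.1,0,0,0],[1,-0.2,-3.6,-0.1,0,0,0],[1,-0.2,-3.6,-0.1,0,0,0],[1,0,0,0,0,0,0],[1,0,0,0,0,0,0]]'
python3 - <<'E'
from h import *
go(620,-255,235)
w=snapshot("wrist");b=snapshot("scene");a=snapshot("top")
print([np.round(proj(w,X)) for X in([543.5,-282.5,45],[543.5,-282.5,123],[586,8,50])])
for p in(w,a,b):
  for n in ["stamp","stand","mark","paddle","handle_clip"]:
    print(n,[(np.round(r["location"],1).tolist(),round(r["conf"],2)) for r in place_of(p,n)[:4]])
f=lambda i,x0,y0,s:cv2.resize(i[y0:y0+480//s,x0:x0+400//s,::-1],None,fx=s,fy=s,interpolation=cv2.INTER_CUBIC)
u,v=proj(w,[543.5,-282.5,80]).astype(int)
x0=int(np.clip(u-100,0,440));y0=int(np.clip(v-120,0,240));print(x0,y0)
cv2.imwrite("pics/c7.png",np.hstack([f(b["image"],290,185,4),f(w["image"],x0,y0,2)]))
E
```

```text
t 13.5 pos [518.3 -23.4 217.4] rot [-179.9     0.18 -159.94] shift cm [ -1.61 -25.24  -1.71] rows 6.1 turn None
time: 14.25
tool_pos: [615.7, -256.5, 218.6]
tcp_rot: [179.8, -0.2, -160.1]
ft_force: [-0.3, 0.0, -0.5]
finger_gap: 85.5
grip_force: 0.0
t 14.25 pos [ 615.7 -256.5  218.6] rot [ 179.77   -0.22 -160.09] shift cm [-0.44  0.   -1.64] rows 0.4 turn None
[array([323., 128.]), array([323., 131.]), array([585., 275.])]
stamp [([543.9, -282.4, 42.0], 0.69)]
stand []
mark [([610.2, 21.1, 50.4], 0.66)]
paddle [([609.0, 10.7, 36.2], 0.66)]
handle_clip [([490.9, -34.8, 52.4], 0.59), ([608.0, 19.3, 47.9], 0.37)]
stamp [([541.6, -281.9, 45.4], 0.45)]
stand [([542.2, -283.3, -3.0], 0.61)]
mark [([611.6, 16.3, 50.7], 0.7), ([416.7, 423.4, 8.9], 0.62)]
paddle [([609.9, 9.0, 41.4], 0.76), ([414.3, 434.8, 0.8], 0.68), ([373.6, 171.8, 0.2], 0.59)]
handle_clip [([250.2, 130.2, 6.9], 0.91), ([490.5, 531.8, 13.1], 0.86), ([493.0, -29.9, 47.1], 0.6)]
stamp [([429.1, -319.5, 34.5], 0.98), ([543.5, -281.4, 47.6], 0.88)]
stand [([545.2, -280.0, 2.8], 0.63), ([491.3, -34.7, 47.8], 0.23)]
mark [([617.7, 16.2, 48.8], 0.9), ([367.3, 178.0, 8.3], 0.86), ([420.1, 425.7, 9.2], 0.66)]
paddle [([367.3, 173.6, -0.9], 0.89), ([418.7, 429.7, -3.7], 0.77), ([609.2, 8.6, 42.1], 0.73)]
handle_clip [([485.0, 529.8, 7.7], 0.68), ([254.9, 128.5, 2.1], 0.62), ([494.0, -34.7, 47.0], 0.57)]
222 8
```

View pics/c7.png

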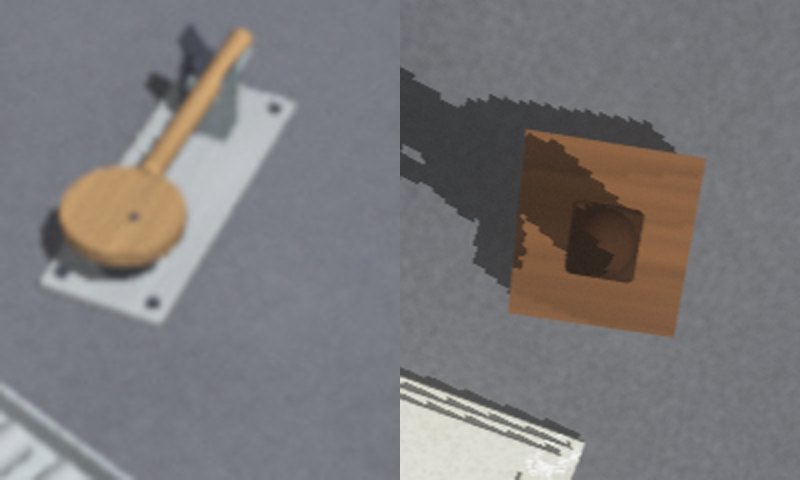

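The paddle sits home with its handle in the fork. The stamp's square handle shows in the stand, with corners near crop (575,200), (645,210), (635,282) and (567,272), turned about 7° from the gripper.

```bash
python3 - <<'E'
from h import *
w=snapshot("wrist")
c=np.array([ray(w,p,110)[:2] for p in [(309.5,108),(344.5,113),(339.5,149),(305.5,144)]])
print(c.round(1),c.mean(0)); 
e=[c[1]-c[0],c[2]-c[3]];f=[c[0]-c[3],c[1]-c[2]]
for q in e: print(np.linalg.norm(q),np.degrees(np.arctan2(q[1],q[0]))-90)
for q in f: print(np.linalg.norm(q),np.degrees(np.arctan2(q[1],q[0])))
s=snapshot("scene");print("dot",ray(s,(323,239),50))
m=c.mean(0); go(m[0],m[1],170,193); go(543.4,-282.2,170,193)
E
```

```text
[[ 535.2 -295. ]
 [ 530.1 -271.7]
 [ 553.4 -266.4]
 [ 558.4 -289.9]] [ 544.26393129 -280.76153122]
23.858157046605363 12.435000396521787
23.988433948269147 11.940931031703457
23.705006504384116 -167.49717029501852
23.912361240217276 -167.18773968462773
dot [610.21061699  16.6524059   50.        ]
t 15.25 pos [ 616.9 -255.2  222.4] rot [ 180.     -0.   -159.94] shift cm [7.7  0.1  5.24] rows 2.2 turn [ 0.     -0.      0.1233]
t 15.25 pos [ 616.9 -255.2  222.4] rot [ 180.     -0.   -159.94] shift cm [ 7.83 -0.01  5.24] rows 2.3 turn [ 0.     -0.      0.1233]
```

```bash
python3 -m handwheel '[[1,3.88,0.03,0,0,0,0],[1,3.87,0.03,0,0,0,0],[1,0,0,0,0,0,0.067],[1,0,0,0,0,0,0.067],[1,0,0,2,0,0,0],[1,0,0,0,0,0,0],[1,0,0,0,0,0,0]]' 50
python3 -c "
from h import *
go(544,-281.3,79,192.3)
w=snapshot('wrist');print([np.round(r['location'],1) for r in place_of(w,'stamp')])
"
```

```text
time: 15.83
tool_pos: [543.1, -280.7, 201.2]
tcp_rot: [179.9, -0.1, -167.6]
ft_force: [-0.1, 0.1, 0.3]
finger_gap: 85.9
grip_force: 0.0
t 15.83 pos [ 543.1 -280.7  201.2] rot [ 1.7988e+02 -1.2000e-01 -1.6759e+02] shift cm [-0.11 -0.1  12.22] rows 2.9 turn [ 0.0021 -0.0021  0.002 ]
[array([ 545.9, -283.1,   43.8]), array([ 430.8, -321.2,   34.7])]
```

```bash
python3 -m handwheel '[[1,-0.1,-0.1,3,0,0,0],[1,0,0,3,0,0,0],[1,0,0,3,0,0,0],[1,0,0,3.2,0,0,0],[1,0,0,0,0,0,0],[1,0,0,0,0,0,0],[-1,0,0,0,0,0,0],[-1,0,0,0,0,0,0],[-1,0,0,0,0,0,0],[-1,0,0,0,0,0,0],[-1,0,0,0,0,0,0],[-1,0,0,0,0,0,0]]' 50
python3 -m handwheel '[[-1,0,0,0,0,0,0],[-1,0,0,0,0,0,0],[-1,0,0,0,0,0,0],[-1,0,0,0,0,0,0]]'
python3 -c "
from h import *
go(544,-281.3,79,192.3)"
```

```text
time: 16.93
tool_pos: [545.8, -282.4, 82.0]
tcp_rot: [-179.9, 0.1, -167.6]
ft_force: [-0.8, 0.9, 6.0]
finger_gap: 23.5
grip_force: 48.6
time: 17.27
tool_pos: [545.8, -282.4, 82.0]
tcp_rot: [-179.9, 0.1, -167.6]
ft_force: [-0.2, 0.2, 5.4]
finger_gap: 23.4
grip_force: 48.6
t 17.27 pos [ 545.8 -282.4   82. ] rot [-1.7992e+02  8.0000e-02 -1.6761e+02] shift cm [0.16 0.15 0.3 ] rows 0.1 turn [-0.0014  0.0014  0.0015]
```

```bash
python3 -m handwheel '[[-1,0,0,-1,0,0,0],[-1,0,0,-3,0,0,0],[-1,0,0,-3,0,0,0],[-1,0,0,-3,0,0,0],[-1,0,0,-2,0,0,0],[-1,0,0,0,0,0,0],[-1,0,0,0,0,0,0]]' 80
python3 - <<'E'
from h import *
go(611,18,160)
a=snapshot("top");b=snapshot("scene");w=snapshot("wrist")
for p in(w,a,b):
  for n in ["stamp","foot_tip"]:
    print(n,[(np.round(r["location"],1).tolist(),round(r["conf"],2)) for r in place_of(p,n)[:4]])
E
```

```text
time: 17.85
tool_pos: [545.9, -282.5, 202.5]
tcp_rot: [-179.9, 0.1, -167.6]
ft_force: [-0.6, 0.4, -1.9]
finger_gap: 22.9
grip_force: 81.0
t 17.85 pos [ 545.9 -282.5  202.5] rot [-1.7986e+02  1.4000e-01 -1.6761e+02] shift cm [-12.79  27.97   4.21] rows 7.4 turn None
stamp [([430.5, -321.5, 34.5], 0.83), ([542.8, -285.1, 159.0], 0.61)]
foot_tip [([539.6, -283.5, 134.3], 0.6)]
stamp [([435.6, -321.6, 37.3], 0.57)]
foot_tip [([494.8, -31.9, 42.2], 0.17)]
stamp [([611.0, 9.9, 42.3], 0.71), ([546.3, -280.4, 164.8], 0.63), ([428.0, -317.4, 33.7], 0.56)]
foot_tip [([538.6, -280.3, 134.1], 0.48), ([434.4, -319.5, -3.2], 0.42)]
```

```bash
python3 -c "
from h import *
go(695,36,205)"
python3 -m handwheel '[[-1,-2.7,3.5,0,0,0,0],[-1,-2.7,3.5,0,0,0,0],[-1,-2.7,3.5,0,0,0,0],[-1,-2.7,3.5,0,0,0,0],[-1,-2.7,3.5,0,0,0,0],[-1,-2.7,3.5,0,0,0,0],[-1,-2.7,3.5,0,0,0,0],[-1,-2.7,3.5,0,0,0,0],[-1,0,0,0,0,0,0],[-1,0,0,0,0,0,0],[-1,0,0,0,0,0,0]]'
python3 - <<'E'
from h import *
go(695,36,205)
w=snapshot("wrist")
u,v=proj(w,[611,17.8,50]).astype(int);print(u,v)
g=cv2.cvtColor(w["image"],cv2.COLOR_RGB2GRAY)[v-12:v+13,u-12:u+13].astype(float)
t=(np.median(g)+g.min())/2; yy,xx=np.nonzero(g<t); c=(u-12+xx.mean(),v-12+yy.mean());print(len(xx),g.min(),np.median(g),c,ray(w,c,50))
print([np.round(r["location"],1) for n in("mark","paddle","foot_tip","stamp") for r in place_of(w,n)])
save(w,"w8.png")
E
```

```text
t 18.3 pos [ 544.8 -281.8  199.6] rot [ 1.7994e+02 -6.0000e-02 -1.6761e+02] shift cm [-21.49  27.81  -0.54] rows 8.4 turn None
time: 19.22
tool_pos: [687.2, 19.7, 199.9]
tcp_rot: [-180.0, -0.1, -167.6]
ft_force: [0.3, -0.4, -1.5]
finger_gap: 22.9
grip_force: 81.0
t 19.22 pos [687.2  19.7 199.9] rot [-1.7999e+02 -6.0000e-02 -1.6755e+02] shift cm [-1.11  1.42 -0.51] rows 0.5 turn None
341 130
42 104.0 182.0 (np.float64(343.64285714285717), np.float64(131.92857142857142)) [611.74555749  19.4954936   50.        ]
[array([610.5,  20.5,  49.3]), array([609.7,  11.8,  37.8]), array([682.6,  18.9, 132.9]), array([687.5,  17.3, 159.3])]
```

View pics/w8.png

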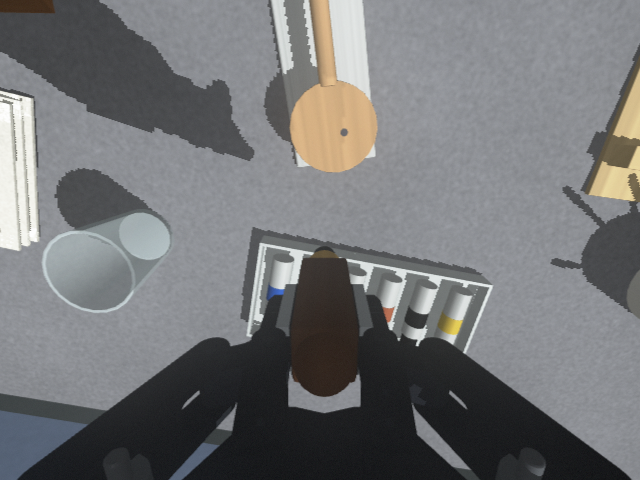

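The dot is at (344,132). The stamp hangs upright in the fingers, with its black foot just showing at (324,248).

```bash
python3 - <<'E'
from h import *
w=snapshot("wrist");s=sense();T=s["tool_pos"]
a=np.radians(s["tcp_rot"][2]);X=np.array([np.cos(a),np.sin(a),0]);Y=np.array([np.sin(a),-np.cos(a),0])
O=T-[0,0,37]
for n,P in(("foot low edge",O+7*X-[0,0,28]),("foot top edge",O+7*X-[0,0,14]),("nose top edge",O+10*X),("handle low edge",O+12*X),("handle top edge",O+12*X+[0,0,65]),("foot L",O+7*X-7*Y-[0,0,28]),("foot R",O+7*X+7*Y-[0,0,28])): print(n,proj(w,P).round(1))
im=w["image"][235:275,324];print([tuple(int(k) for k in r) for r in im[::2]])
print(T); go(611.5,19.2,150)
E
```

```text
foot low edge [323.5 249.6]
foot top edge [323.5 258.7]
nose top edge [323.5 264. ]
handle low edge [323.5 260.6]
handle top edge [323.3 335.8]
foot L [312.3 249.6]
foot R [334.8 249.6]
[(147, 150, 154), (148, 151, 155), (146, 148, 154), (91, 93, 94), (81, 83, 85), (83, 86, 88), (51, 52, 53), (50, 51, 51), (99, 85, 62), (99, 85, 61), (98, 86, 63), (88, 76, 58), (58, 53, 49), (60, 54, 51), (58, 54, 50), (59, 53, 49), (57, 51, 48), (57, 52, 48), (56, 50, 47), (56, 50, 47)]
[687.24734911  18.22745642 200.77032764]
t 19.52 pos [687.2  18.2 200.8] rot [-1.7999e+02  2.0000e-02 -1.6771e+02] shift cm [7.38 1.71 5.07] rows 2.2 turn None
```

```bash
python3 -m handwheel '[[-1,2.42,0.55,0.5,0,0,0],[-1,2.42,0.55,1,0,0,0],[-1,2.42,0.55,1.5,0,0,0],[-1,0,0,2,0,0,0],[-1,0,0,2,0,0,0],[-1,0,0,0,0,0,0],[-1,0,0,0,0,0,0],[-1,0,0,0,0,0,0]]'
python3 - <<'E'
from h import *
go(612.7,19.5,115,192.4)
b=snapshot("scene");a=snapshot("top");w=snapshot("wrist")
for p in(a,b,w): print([(n,np.round(r["location"],1).tolist(),round(r["conf"],2)) for n in("mark","foot_tip","stamp") for r in place_of(p,n)])
u,v=proj(b,[611,19,60]).astype(int);print(u,v)
save(b,"c9.png",(u-50,v-60,u+50,v+40),6)
for X in([611.5,19.2,50],[611.5,19.2,63]): print((proj(b,X)-[u-50,v-60])*6)
E
```

```text
time: 20.18
tool_pos: [613.8, 19.6, 132.0]
tcp_rot: [-180.0, 0.1, -167.6]
ft_force: [-0.6, 0.1, -0.9]
finger_gap: 23.0
grip_force: 81.0
t 20.18 pos [613.8  19.6 132. ] rot [-1.7998e+02  9.0000e-02 -1.6765e+02] shift cm [0.11 0.01 1.7 ] rows 0.4 turn [-0.0004  0.0015 -0.0008]
[('mark', [417.2, 425.1, 5.2], 0.83), ('mark', [611.2, 18.6, 47.6], 0.77), ('mark', [373.4, 179.1, 5.8], 0.55), ('stamp', [432.5, -320.0, 35.9], 0.86), ('stamp', [542.6, -282.8, -4.9], 0.63)]
[('mark', [614.4, 15.6, 49.1], 0.82), ('mark', [372.1, 179.0, 8.1], 0.74), ('mark', [416.5, 422.3, 8.5], 0.72), ('foot_tip', [608.3, 22.7, 67.7], 0.6), ('foot_tip', [436.2, -320.7, -1.1], 0.58), ('stamp', [611.5, 22.0, 98.6], 0.68), ('stamp', [544.9, -281.1, -0.1], 0.18)]
[('mark', [610.4, 20.3, 51.0], 0.89), ('foot_tip', [610.3, 19.0, 67.4], 0.39), ('stamp', [614.3, 16.2, 93.5], 0.98), ('stamp', [758.8, -155.7, -5.0], 0.74)]
323 236
[302.46588195 383.18704063]
[302.3745691  357.30048016]
```

View pics/c9.png

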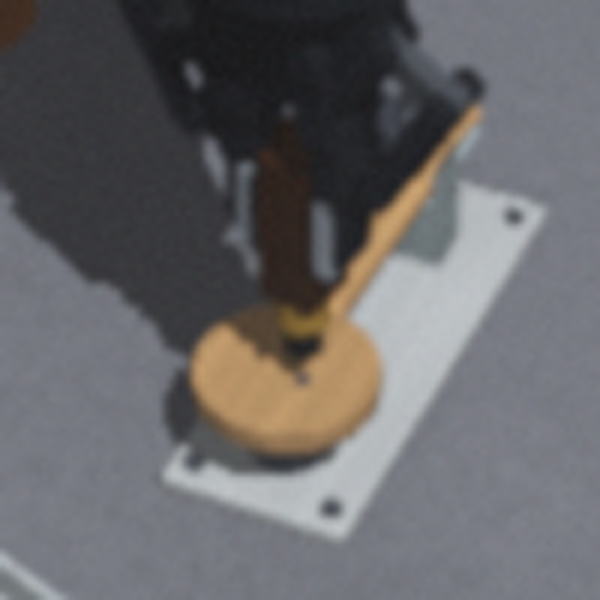

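The dot is at (303,378) in the crop, directly below the foot at (302,350), so they are aligned. I'll lower it gently.

```bash
python3 -m handwheel '[[-1,0.1,0,0.4,0,0,0],[-1,0,0,0.4,0,0,0],[-1,0,0,0.4,0,0,0],[-1,0,0,0.2,0,0,0],[-1,0,0,0,0,0,0],[-1,0,0,0,0,0,0],[-1,0,0,0,0,0,0]]'
python3 -m handwheel '[[-1,0,0,0.1,0,0,0],[-1,0,0,0.1,0,0,0],[-1,0,0,0,0,0,0],[-1,0,0,0,0,0,0]]'
python3 -m handwheel '[[-1,0,0,0.1,0,0,0],[-1,0,0,0.1,0,0,0],[-1,0,0,0,0,0,0],[-1,0,0,0,0,0,0]]'
```

```text
time: 21.37
tool_pos: [612.0, 19.8, 116.6]
tcp_rot: [-180.0, 0.0, -167.6]
ft_force: [-0.3, -0.4, -0.3]
finger_gap: 23.4
grip_force: 81.0
time: 21.7
tool_pos: [612.2, 19.8, 114.8]
tcp_rot: [-180.0, 0.0, -167.6]
ft_force: [0.4, 0.8, 0.4]
finger_gap: 22.8
grip_force: 81.0
time: 22.03
tool_pos: [612.2, 19.8, 112.7]
tcp_rot: [-180.0, 0.0, -167.6]
ft_force: [0.1, -0.8, 2.5]
finger_gap: 23.0
grip_force: 81.1
```

```bash
python3 -m handwheel '[[-1,0,0,0.1,0,0,0],[-1,0,0,0.1,0,0,0],[-1,0,0,0,0,0,0],[-1,0,0,0,0,0,0],[-1,0,0,0,0,0,0]]'
python3 - <<'E'
from h import *
F=[]
for i in range(6):
    snapshot("scene"); s=sense(); F.append([*s["ft_force"],s["tool_pos"][2]])
print(np.round(F,2),np.mean(F,0))
w=snapshot("wrist");print([(n,np.round(r["location"],1).tolist(),round(r["conf"],2)) for n in("mark","foot_tip","stamp") for r in place_of(w,n)])
E
```

```text
time: 22.45
tool_pos: [612.2, 19.8, 110.7]
tcp_rot: [-180.0, 0.0, -167.6]
ft_force: [1.1, -0.2, 2.1]
finger_gap: 23.5
grip_force: 81.2
[[ 4.5000e-01  7.0000e-02  2.4600e+00  1.1071e+02]
 [ 1.0200e+00  2.7000e-01  2.6600e+00  1.1071e+02]
 [ 1.2100e+00 -5.2000e-01  1.1500e+00  1.1066e+02]
 [ 2.1400e+00 -1.4000e-01  2.0100e+00  1.1065e+02]
 [ 3.5000e-01  1.4000e-01  1.6500e+00  1.1064e+02]
 [ 9.5000e-01  5.5000e-01  1.3500e+00  1.1062e+02]] [1.02008740e+00 6.08431375e-02 1.87870294e+00 1.10664231e+02]
[('mark', [610.4, 16.0, 49.4], 0.85), ('stamp', [611.1, 19.6, 71.7], 0.57), ('stamp', [756.7, -158.0, -6.2], 0.49)]
```

```bash
python3 -m handwheel '[[-1,0,0,0.1,0,0,0],[-1,0,0,0.1,0,0,0],[-1,0,0,0,0,0,0],[-1,0,0,0,0,0,0],[-1,0,0,0,0,0,0]]'
python3 - <<'E'
from h import *
F=[]
for i in range(10):
    b=snapshot("scene"); s=sense(); F.append([*s["ft_force"],s["tool_pos"][2]])
print(np.mean(F,0),s["tcp_rot"],s["time"])
u,v=proj(b,[611,19,60]).astype(int);save(b,"c10.png",(u-50,v-60,u+50,v+40),6)
E
```

```text
time: 23.37
tool_pos: [612.1, 19.8, 108.6]
tcp_rot: [-180.0, 0.0, -167.6]
ft_force: [1.7, 0.2, 2.3]
finger_gap: 22.9
grip_force: 81.3
[  1.91749212  -0.28704381   3.20021541 108.57920071] [-1.79994804e+02  1.04513018e-02 -1.67611904e+02] 23.8667
```

View pics/c10.png

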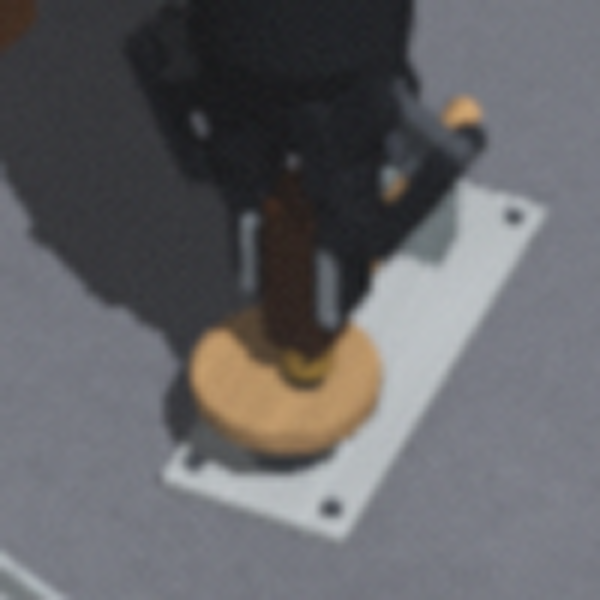

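The foot covers the dot's spot at (303,378) in the crop. The measured 3.2 N plus the stamp's 0.9 N weight gives about 4.1 N, so the foot is about half pressed in. Handing in.

```bash
python3 -c "
from bench import hand_in
print(hand_in())"
```

```text
the job is handed in; nothing more can be done
None
```

I handed the job in with the paddle seated in the fork clip and the stamp held upright on the dot at about 4 N, the foot about half pressed in by that force; no verdict came back, and I had no direct reading that the jaw opened past 0.03 rad on the way in.

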